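Flip up the tab and open the vent cap of a waste bottle

TASK

Open the vent of the waste bottle with the orange flip-top tab: first flip the orange tab up and right over, so that it stays folded back clear of the cap, and only then take the white wing grip beneath it and turn the cap anticlockwise (seen from above) to its stop, about 70 degrees. Let go of it at the end, and leave the look-alike bottle with the blue tab standing where it is.

Things in the scene. Friction and masses are not known exactly. Their poses are not given: they have to be found in the camera images.
- cap_grip (a point): Point on the target cap's axis, 240 mm up, in its white wing grip: 32 long (x), 12 thick (y), top 10 above, cap's flat top (52 wide) 12 below this point. z up, x along the wing to the tab's hinge; axes turn with the cap. At the start x points from the robot within 35 deg. Cream bottle, 81 wide, fixed in a dark socket. With the tab back, grip the wing from above, closing along y.
- flip_tab (a joint): Orange tab, rad: 0 flat over the wing, 1.57 upright, 2.8 back stop. Hinge axis along y, at [30, 0, 13] mm from cap_grip. Tab 24 wide, 3 thick; lip at its free end 10 long, 9 high, centre 64 from the hinge: [-34, 0, 13] from cap_grip when shut, free below and beside. Pinch its sides (along y), swing up in an arc, or hook it. Light: let go short of upright it falls shut, beyond (1.9) it falls back.
- vent_cap (a joint): Angle of the target's white ribbed cap about its vertical axis, rad: 0 = screwed shut, grows anticlockwise seen from above, 1.2 = stop (vent open). Friction of 0.12 N m holds it where it is left. The tab and its hinge turn with it.
- other_bottle: Look-alike, to be left alone: loose cream bottle of the same shape (81 mm across, 258 mm high in all, about 0.65 kg) with the same white cap but a blue tab, standing without a socket. Origin at the centre of its underside on the worktop, z up; the lip of its tab points along -x.

How it is judged:
By the outcome, as a careful person would: the job done as asked, in the order asked, and still so for the second after the job is handed in, with the robot touching nothing.
It also fails if it takes over 42 s, if anything falls off the work surface, if the arm or the gripper's body presses on something with over 40 N, if the wrist force passes 120 N, or if a joint passes its speed limit or range.

ROBOT

A 7-joint arm with a two-finger parallel gripper is mounted at the origin on a cart in front of the work surface, level with it; the furniture and walls round the work are solid. World frame = base frame: x ahead of the robot, y to its left, z up, the work surface at z = 0. Lengths are in m, angles in rad, forces in N, time in s.
With the tool pointing down it reaches from about 0.4 to 0.85 m from the base axis. Payload 10.4 kg.
Tool frame: the origin (TCP) lies midway between the tips of the shut fingers; the grasp point (between the pads) lies 19 mm behind it; z points along the fingers, y is the line along which they close (so a half turn about z gives the same grasp; the last joint's range is limited). The gripper opens to 85 mm and grips with 20 to 120 N. Pads are 22 mm wide; open, the fingers measure 114 mm over their backs; the gripper's body (76 mm by 85 mm) begins 54 mm behind the grasp point. The pads swing forward as they close: fully open they stand 13 mm farther back than shut.
Start: joints at [1.139, 0.332, -0.065, 1.46, 0.022, 1.35, -0.088], TCP at [0.248, -0.574, 0.231] pointing down, gripper open.
Joint ranges: [-2.6, 2.6], [-0.5, 2.12], [-1.47, 1.34], [0.16, 2.42], [-1.27, 4.41], [0.06, 2.06], [-2.6, 2.6]. Speed limits (rad/s): [2.22, 2.22, 2.79, 2.79, 3.14, 3.14, 3.14].

INTERFACE

Orientations are given as a unit quaternion [x, y, z, w].
In Python, from workcell import get_obs, camera, camera_params, hand_in gives the robot as it stands.
- The arm moves only by the tool carry_out, never from a script. Its argument "commands" is a list that holds one entry, the list of rows, each a list of 6 numbers: the shift along the tool's x, y, z in units of 40 mm (1.0 is 40 mm), then the turn, a rotation vector about the tool's x, y, z in units of 6 degrees (1.0 is 6 degrees). In form: [[[x, y, z, ax, ay, az], ...]]. A call has 1 to 20 rows; each row shifts and turns the commanded pose from where the row before left it, along the tool's axes as they then stand; what a row does not reach is not made up. A row lasts 1/12 s, in which the tool goes at most 41.7 mm and 7.16 degrees, less where a joint would pass 70% of its speed; a pose out of reach is approached as far as the arm can. A call is refused whole if a number of a shift passes 1 or a number of a turn 1, either way. A call with a gripper value outside its range is refused whole. "hand" is the closure, from -1 (fully open) to 1 (shut), set as the call begins (left out, the last holds). The fingers move at their own pace and stop on an object; "force" is the grip in N (left out, the last holds). Time passes only in rows, so rows that do not move let the fingers close. It gives the time, the measured TCP pose, the force, the opening and the grip force at its end, in the units of the state.
- get_obs(): the state, without advancing time (a new reading comes with each control period).
- camera(name): name is "scene" or "top"; returns the picture (420x560x3 uint8, red, green, blue); there is no depth.
- camera_params(name): a dict with "mtx" (3x3 intrinsics, pixels), "R" (3x3) and "t" (3): a world point X has camera coordinates R X + t. Camera axes: x right, y down, z forward; pixel columns grow to the right and rows downward; lengths in m; the calibration is good to about 2 mm. A picture is of the moment at which its call begins. camera_params takes no time and is no camera call.
- hand_in(): hands the job in; it is judged then, once.
The state is a dict: "clock": time; "joint_pos": joint angles; "joint_velocities": joint speeds; "tau": joint torques, N m; "position": TCP position; "ee_rot": TCP orientation; "ft_force": force on the tool from outside, world axes, zero at the start; "torque": the same for the moment, N m; "grip_width": opening from 0.0 (shut) to 1.0 (fully open); "grasp_force": force on a finger pad.
Only numpy, scipy, OpenCV 4.12 (cv2) and the standard library are available. Lean on these libraries where they do the work, as an engineer would, in place of code of your own. Each camera call takes 0.05 s, during which the arm holds its last target. There are 200 camera calls.

## Working session

There is one attempt and no reset: what is moved stays moved. The work goes in short steps, Python scripts to look and compute and a tool call to move; the robot and the scene stay as the last step left them, time stands still between calls to the robot, and variables do not carry over. Pictures are saved under pics/ and viewed, at most 10 in all, crops included, and the job is handed in when it is done.

Besides the shell and the picture viewer there is one more tool, called after "Call:" as name(argument=value, ...), one argument or row to a line, values as JSON. carry_out: Moves the arm, as the interface text tells. Its arguments: {"type":"object","properties":{"commands":{"type":"array"},"hand":{"type":"number"},"force":{"type":"number"}},"required":["commands"]}

```bash
mkdir -p pics; ls; python3 - <<'E'
from workcell import *
import cv2,numpy as np
a=camera("scene");b=camera("top")
cv2.imwrite("pics/s0.png",a[:,:,::-1]);cv2.imwrite("pics/t0.png",b[:,:,::-1])
for n in("scene","top"):
    p=camera_params(n);R=np.array(p["R"]);t=np.array(p["t"]);print(n,np.round(p["mtx"],1).tolist(),(-R.T@t).round(3),R.round(3).tolist())
o=get_obs();print(o)
E
```

```text
pics
scene [[540.6, 0.0, 275.0], [0.0, 540.6, 205.0], [0.0, 0.0, 1.0]] [-0.404  0.71   0.955] [[-0.541, -0.841, 0.008], [-0.475, 0.298, -0.828], [0.694, -0.452, -0.561]]
top [[430.9, 0.0, 282.4], [0.0, 430.9, 224.1], [0.0, 0.0, 1.0]] [0.454 0.04  1.298] [[0.018, -1.0, -0.015], [-0.997, -0.017, -0.076], [0.076, 0.017, -0.997]]
{'clock': 0.1, 'joint_pos': array([ 1.13935772,  0.3328118 , -0.06465601,  1.46085615,  0.02157236,
        1.34991155, -0.08847204]), 'joint_velocities': array([ 0.00031533, -0.00178762, -0.00025021, -0.0035632 , -0.00094822,
       -0.00134883,  0.00137572]), 'tau': array([ 1.40995911e-03, -6.26749063e+01,  4.95864800e-02, -3.92433107e+01,
        1.65000436e-02,  6.96802454e-03, -1.29934397e-04]), 'position': array([ 0.24831097, -0.57318583,  0.23059399]), 'ee_rot': array([ 9.79178877e-01,  2.02998298e-01, -1.53819574e-04, -6.27922568e-04]), 'ft_force': array([ 0.53708464, -0.15449821,  0.80576007]), 'torque': array([ 0.04192016, -0.00420857, -0.05452005]), 'grasp_force': 0.0, 'grip_width': 1.001838930618378}
```

View pics/s0.png

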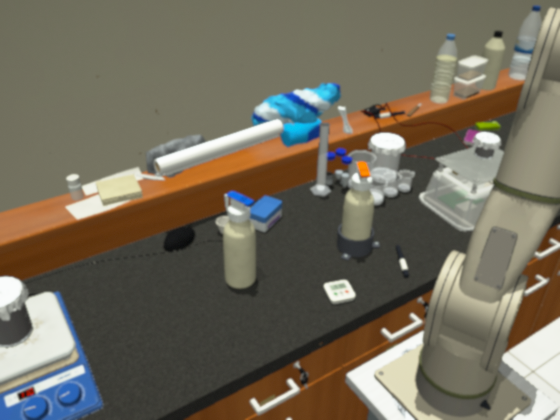

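View pics/t0.png

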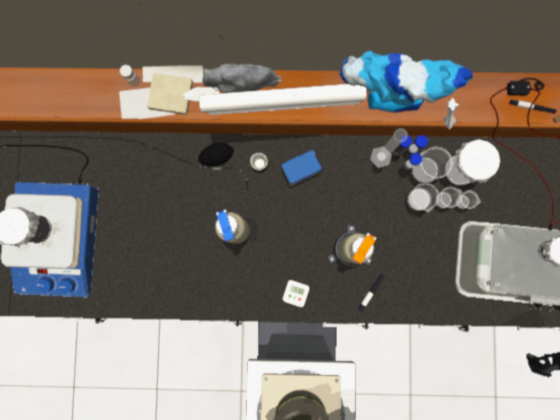

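The target is at about (362,249) in the top view and (362,172) in the scene view. The hinge end is upper right and the lip lower left. The blue-tab bottle is at (230,227), well to the robot's left.

```bash
cat > h.py <<'E'
import cv2,numpy as np
from workcell import *
from scipy.spatial.transform import Rotation as Ro
def ray(n,uv,z):
    p=camera_params(n);R=np.array(p["R"]);c=-R.T@np.array(p["t"])
    d=R.T@np.linalg.inv(p["mtx"])@np.array([uv[0],uv[1],1.]);return c+d*(z-c[2])/d[2]
def proj(n,X):
    p=camera_params(n);q=np.array(p["mtx"])@(np.array(p["R"])@np.array(X)+np.array(p["t"]));return q[:2]/q[2]
def mask(im,lo,hi,roi):
    m=cv2.inRange(cv2.cvtColor(im,cv2.COLOR_RGB2HSV),lo,hi);k=np.zeros_like(m);x0,y0,x1,y1=roi;k[y0:y1,x0:x1]=255;return m&k
def tri(ua,ub):
    A=[];b=[]
    for n,uv in(("scene",ua),("top",ub)):
        p=camera_params(n);P=np.array(p["mtx"])@np.c_[p["R"],p["t"]]
        for i in(0,1):
            r=P[i]-uv[i]*P[2];A.append(r[:3]);b.append(-r[3])
    return np.linalg.lstsq(np.array(A),np.array(b),rcond=None)[0]
OR=((5,150,120),(20,255,255))
E
python3 - <<'E'
from h import *
s=camera("scene");t=camera("top")
mt=mask(t,*OR,(330,215,400,285));ms=mask(s,*OR,(335,150,390,200))
bt=mask(t,(105,120,80),(125,255,255),(205,200,260,250))
for nm,m in(("o",mt),("b",bt)):
    pts=cv2.findNonZero(m).reshape(-1,2).astype(float)
    W=np.array([ray("top",p,.2545)[:2] for p in pts]).astype(np.float32)
    r=cv2.minAreaRect(W*1000);print(nm,len(pts),r,cv2.boxPoints(r).round().tolist(),W.mean(0))
    w=W-W.mean(0);u=np.linalg.svd(w,full_matrices=False)[2][0];u*=np.sign(u[0]);print("axis deg",np.degrees(np.arctan2(u[1],u[0])),(w@u).min(),(w@u).max())
    lo,hi=(w@u).min(),(w@u).max()
pt=cv2.findNonZero(mt).reshape(-1,2).mean(0);ps=cv2.findNonZero(ms).reshape(-1,2).mean(0)
print("tri",tri(ps,pt),ps,pt)
v=np.hstack([cv2.resize(t[215:285,325:405],None,fx=5,fy=5,interpolation=2),cv2.resize(s[145:215,325:405],None,fx=5,fy=5,interpolation=2)])
cv2.imwrite("pics/c1.png",v[:,:,::-1])
E
```

```text
o 279 ((479.67510986328125, -141.0569305419922), (24.603219985961914, 74.10763549804688), 58.152645111083984) [[442.0, -132.0], [505.0, -171.0], [518.0, -150.0], [455.0, -111.0]] [ 0.47819296 -0.13979094]
axis deg -31.096315 -0.035242993 0.038982734
b 264 ((529.9089965820312, 197.82418823242188), (73.51802062988281, 25.41187286376953), 20.02402114868164) [[491.0, 197.0], [500.0, 173.0], [569.0, 198.0], [560.0, 222.0]] [0.52826965 0.19709468]
axis deg 19.318827 -0.035039347 0.03852099
tri [ 0.4799717  -0.13744553  0.25537199] [363.0625     168.67361111] [363.55197133 248.6702509 ]
```

View pics/c1.png

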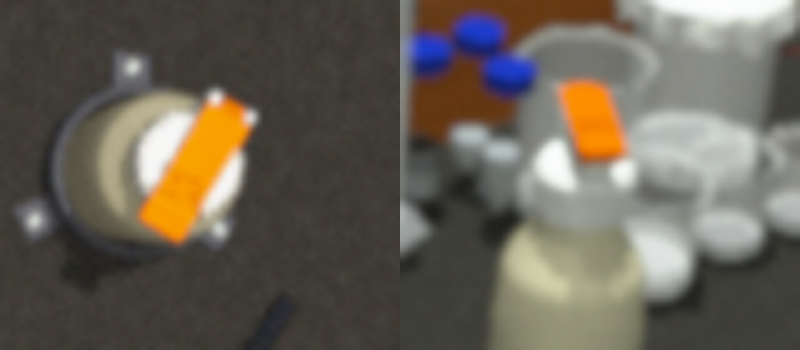

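Tab axis is at −31° and its height triangulates to 0.255, as expected; I take the cap centre as (0.4815, −0.141). Next, a helper that converts a target into row units.

```bash
cat >> h.py <<'E'
C=np.array([.4815,-.141,.240]);A=np.radians(-31)
def cap(p): return C+Ro.from_euler('z',A).apply(np.array(p)/1000)
def Rt(az): return Ro.from_euler('z',az)*Ro.from_euler('x',np.pi)
def delta(P,R):
    o=get_obs();r=Ro.from_quat(o["ee_rot"])
    print("shift units",(r.inv().apply(np.array(P)-o["position"])/.04).round(2),"turn units",np.degrees((r.inv()*R).as_rotvec()/6).round(2),"z",o["position"][2].round(3),"t",o["clock"])
E
python3 -c "
from h import *
delta(cap([-37,0,100]),Rt(A))"
```

```text
shift units [ 9.11 -8.35 -2.72] turn units [-0.01  0.    9.07] z 0.231 t 0.2
```

Call:
carry_out(
  commands=[
    [[0,0,-0.9,0,0,0],[0,0,-0.9,0,0,0],[0,0,-0.92,0,0,0],[0.6,-0.55,0,0,0,0],[0.6,-0.55,0,0,0,0],[0.6,-0.55,0,0,0,0],[0.6,-0.55,0,0,0,0],[0.6,-0.55,0,0,0,0],[0.6,-0.55,0,0,0,0],[0.6,-0.55,0,0,0,0],[0.6,-0.55,0,0,0,0],[0.6,-0.55,0,0,0,0],[0.6,-0.55,0,0,0,0],[0.6,-0.55,0,0,0,0],[0.6,-0.55,0,0,0,0],[0.6,-0.55,0,0,0,0],[0.6,-0.55,0,0,0,0],[0.6,-0.55,0,0,0,0]],
  ],
  hand=-1,
  force=20,
)

```text
clock: 1.7
position: [0.4479, -0.126, 0.3402]
ee_rot: [0.979, 0.203, 0.0, 0.0]
ft_force: [0.9, -0.9, -0.1]
grip_width: 1.0
grasp_force: 0.0
```

Call:
carry_out(
  commands=[
    [[0,0,0,0,0,0.9],[0,0,0,0,0,0.9],[0,0,0,0,0,0.9],[0,0,0,0,0,0.9],[0,0,0,0,0,0.9],[0,0,0,0,0,0.9],[0,0,0,0,0,0.9],[0,0,0,0,0,0.9],[0,0,0,0,0,0.9],[0,0,0,0,0,0.97],[0,0,0,0,0,0],[0,0,0,0,0,0]],
  ],
)

```text
clock: 2.7
position: [0.4475, -0.1276, 0.3401]
ee_rot: [0.964, -0.266, -0.0, 0.0]
ft_force: [0.3, -0.1, 0.2]
grip_width: 1.003
grasp_force: 0.0
```

```bash
python3 -c "
from h import *
delta(cap([-37,0,-6]),Rt(A));o=get_obs();print(o['joint_pos'].round(2),o['ft_force'])
s=camera('scene');cv2.imwrite('pics/s2.png',cv2.resize(s[60:300,230:550],None,fx=2.4,fy=2.4)[:,:,::-1])"
```

```text
shift units [-0.02 -0.15  2.65] turn units [0.   0.   0.03] z 0.34 t 2.7
[ 0.71 -0.04 -0.51  1.65 -0.02  1.52 -1.91] [ 0.2766362  -0.09494138  0.20774379]
```

View pics/s2.png

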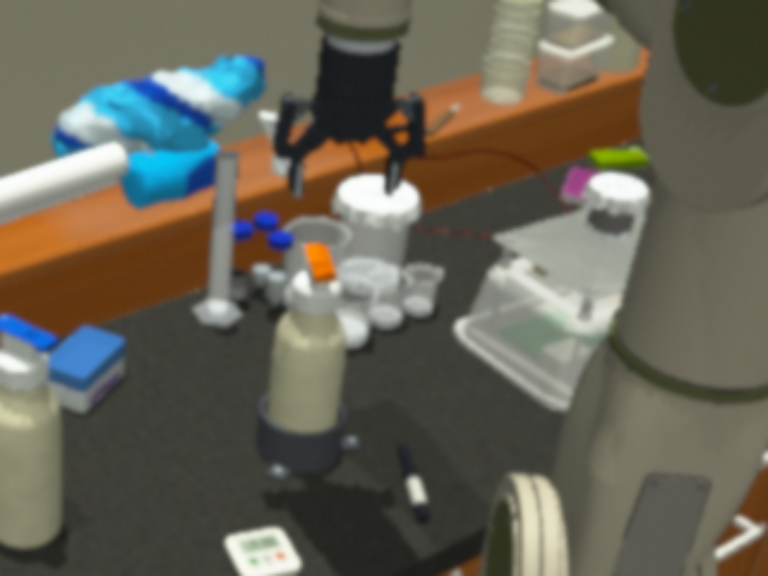

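The open gripper is straight above the bottle, at about (350,150) in the crop, with the orange tab at (320,262) between and below the fingers. I'm descending to straddle the lip.

Call:
carry_out(
  commands=[
    [[0,-0.15,0.5,0,0,0],[0,0,0.5,0,0,0],[0,0,0.5,0,0,0],[0,0,0.5,0,0,0],[0,0,0.4,0,0,0],[0,0,0.25,0,0,0],[0,0,0,0,0,0],[0,0,0,0,0,0]],
  ],
)

```text
clock: 3.42
position: [0.4507, -0.1224, 0.2344]
ee_rot: [0.964, -0.267, -0.0, -0.0]
ft_force: [0.0, 0.3, 0.6]
grip_width: 1.002
grasp_force: 0.0
```

```bash
python3 -c "
from h import *
delta(cap([-37,0,-6]),Rt(A));o=get_obs();print(o['ft_force'])
s=camera('scene');t=camera('top');cv2.imwrite('pics/s3.png',np.hstack([cv2.resize(s[110:230,300:440],None,fx=3,fy=3),cv2.resize(t[200:320,300:420],None,fx=3,fy=3)])[:,:,::-1])"
```

```text
shift units [-0.03  0.    0.01] turn units [0.   0.   0.01] z 0.234 t 3.4167
[0.04656126 0.31622643 0.64287834]
```

View pics/s3.png

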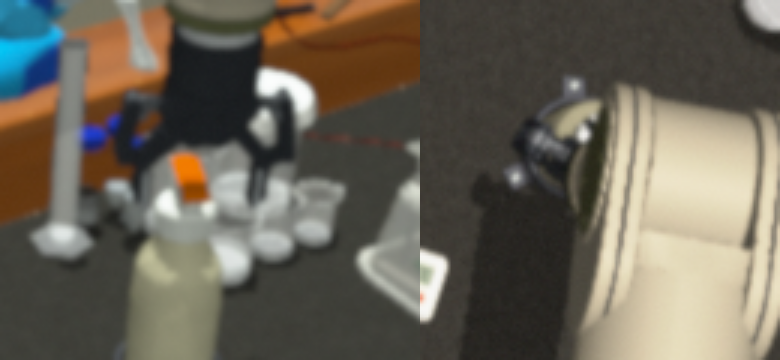

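The open fingers straddle the lip evenly: tips at about (140,215) and (258,200) in the crop, lip at (192,190). Now closing gently.

Call:
carry_out(
  commands=[
    [[0,0,0,0,0,0],[0,0,0,0,0,0],[0,0,0,0,0,0],[0,0,0,0,0,0],[0,0,0,0,0,0],[0,0,0,0,0,0],[0,0,0,0,0,0],[0,0,0,0,0,0]],
  ],
  hand=1,
  force=20,
)

```text
clock: 4.18
position: [0.4509, -0.1222, 0.2343]
ee_rot: [0.964, -0.267, 0.0, -0.0]
ft_force: [-0.1, 1.7, 1.2]
grip_width: 0.271
grasp_force: 22.1
```

```bash
python3 -c "
from h import *
o=get_obs();r=Ro.from_quat(o['ee_rot']);print(o['clock'],'tool force',r.inv().apply(o['ft_force']),o['grip_width'],o['grasp_force'])
# arc plan in tool units per step, tool pointing down, lip radius 64+3
th=np.linspace(0,2.3,24);p=np.c_[-67*np.cos(th),0*th,67*np.sin(th)]
d=np.diff(p,axis=0)/40;print((d*[1,1,-1]).round(2).tolist())"
```

```text
4.1833 tool force [-0.93533743 -1.45449856 -1.20432299] 0.2709424539947462 22.063894062303007
[[0.01, 0.0, -0.17], [0.03, 0.0, -0.17], [0.04, 0.0, -0.16], [0.06, 0.0, -0.16], [0.07, 0.0, -0.15], [0.09, 0.0, -0.14], [0.1, 0.0, -0.13], [0.11, 0.0, -0.12], [0.13, 0.0, -0.11], [0.14, 0.0, -0.1], [0.15, 0.0, -0.08], [0.15, 0.0, -0.07], [0.16, 0.0, -0.05], [0.16, 0.0, -0.04], [0.17, 0.0, -0.02], [0.17, 0.0, -0.0], [0.17, 0.0, 0.01], [0.16, 0.0, 0.03], [0.16, 0.0, 0.05], [0.16, 0.0, 0.06], [0.15, 0.0, 0.08], [0.14, 0.0, 0.09], [0.13, 0.0, 0.11]]
```

The grip holds 23 mm, matching the 24 mm tab, with little side force. Starting the arc.

Call:
carry_out(
  commands=[
    [[0.01,0,-0.17,0,0,0],[0.03,0,-0.17,0,0,0],[0.04,0,-0.16,0,0,0],[0.06,0,-0.16,0,0,0],[0.07,0,-0.15,0,0,0],[0.09,0,-0.14,0,0,0],[0.1,0,-0.13,0,0,0],[0,0,0,0,0,0]],
  ],
)

```text
clock: 4.85
position: [0.4652, -0.1311, 0.2783]
ee_rot: [0.964, -0.267, 0.001, -0.0]
ft_force: [-0.5, 2.6, -0.6]
grip_width: 0.275
grasp_force: 21.5
```

```bash
python3 -c "
from h import *
o=get_obs();r=Ro.from_quat(o['ee_rot']);print(o['clock'],'tool force',r.inv().apply(o['ft_force']),o['grip_width'],o['grasp_force'],r.inv().apply(o['torque']))
s=camera('scene');cv2.imwrite('pics/s4.png',cv2.resize(s[90:230,300:440],None,fx=4,fy=4)[:,:,::-1])"
```

```text
4.85 tool force [-1.75218824 -1.98262158  0.5499584 ] 0.27542569618708085 21.458924263715744 [ 0.47246704 -0.49525495 -0.02593887]
```

View pics/s4.png

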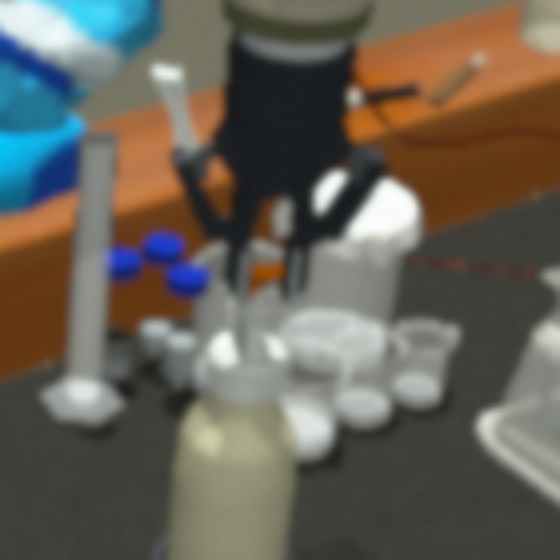

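The tab is lifted about 40°, with orange visible between the pads at (268,272), and forces are small. Continuing past upright.

Call:
carry_out(
  commands=[
    [[0.11,0,-0.12,0,0,0],[0.13,0,-0.11,0,0,0],[0.14,0,-0.1,0,0,0],[0.15,0,-0.08,0,0,0],[0.15,0,-0.07,0,0,0],[0.16,0,-0.05,0,0,0],[0.16,0,-0.04,0,0,0],[0.17,0,-0.02,0,0,0],[0.17,0,0,0,0,0],[0.17,0,0.01,0,0,0],[0.16,0,0.03,0,0,0],[0.16,0,0.05,0,0,0],[0.16,0,0.06,0,0,0],[0.15,0,0.08,0,0,0],[0.14,0,0.09,0,0,0],[0.13,0,0.11,0,0,0],[0,0,0,0,0,0]],
  ],
)

```text
clock: 6.32
position: [0.5483, -0.1812, 0.2831]
ee_rot: [0.964, -0.267, 0.001, -0.0]
ft_force: [3.0, 2.9, 4.0]
grip_width: 0.272
grasp_force: 23.5
```

```bash
python3 -c "
from h import *
o=get_obs();r=Ro.from_quat(o['ee_rot']);print(o['clock'],'tool force',r.inv().apply(o['ft_force']),o['grip_width'],o['grasp_force'],Ro.from_euler('z',-A).apply(o['position']-C))
s=camera('scene');cv2.imwrite('pics/s5.png',cv2.resize(s[90:230,300:440],None,fx=4,fy=4)[:,:,::-1])"
```

```text
6.3167 tool force [ 1.10288672 -4.03911656 -4.00813934] 0.27221825609839656 23.54961229953915 [ 7.79224270e-02 -2.99958780e-05  4.30937552e-02]
```

View pics/s5.png

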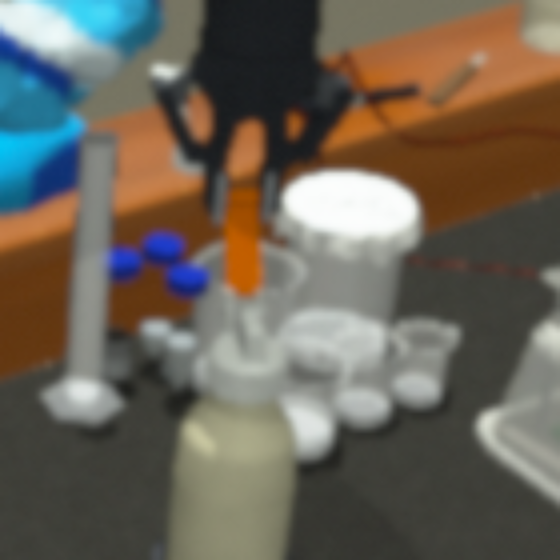

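The tab is orange past upright, held at about 2.3 rad. Letting go so it falls back, then rising.

Call:
carry_out(
  commands=[
    [[0,0,0,0,0,0],[0,0,0,0,0,0],[0,0,0,0,0,0],[0,0,0,0,0,0],[0,0,0,0,0,0],[0,0,0,0,0,0],[0,0,-0.5,0,0,0],[0,0,-0.5,0,0,0],[0,0,-0.5,0,0,0],[0,0,0,0,0,0]],
  ],
  hand=-1,
)

```text
clock: 7.2
position: [0.5481, -0.1805, 0.3478]
ee_rot: [0.964, -0.267, 0.003, 0.0]
ft_force: [0.8, -0.3, 0.8]
grip_width: 1.005
grasp_force: 0.0
```

```bash
python3 -c "
from h import *
s=camera('scene');cv2.imwrite('pics/s6.png',cv2.resize(s[90:230,300:440],None,fx=4,fy=4)[:,:,::-1])
m=mask(s,*OR,(335,120,390,185));pts=cv2.findNonZero(m).reshape(-1,2);print(len(pts),pts.min(0),pts.max(0),cv2.minAreaRect(pts))
for th in (2.35,2.8):
  for r in(5,69):
    print(th,[proj('scene',cap([30-r*np.cos(th),y,13+r*np.sin(th)])).round(1).tolist() for y in(-12,12)])
delta(cap([0,0,60]),Rt(A))"
```

```text
843 [335 120] [389 163] ((362.0, 141.5), (43.0, 54.0), 90.0)
2.35 [[366.9, 161.2], [357.8, 161.2]]
2.35 [[365.7, 137.7], [356.7, 137.8]]
2.8 [[366.7, 161.6], [357.7, 161.6]]
2.8 [[363.7, 143.6], [354.9, 143.7]]
shift units [-1.93  0.01  1.14] turn units [-0.01 -0.03  0.  ] z 0.346 t 7.25
```

View pics/s6.png

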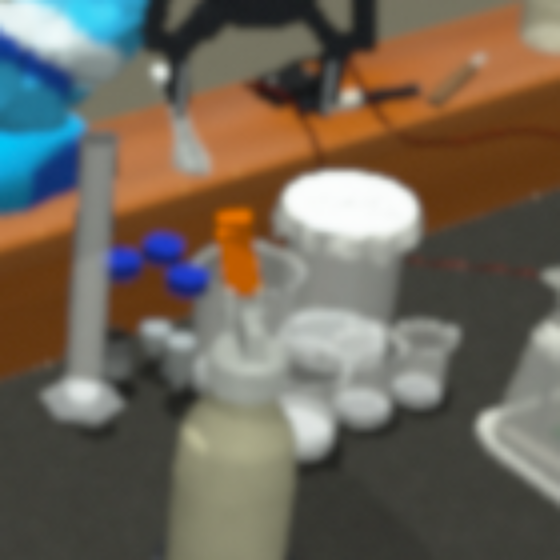

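The tab stands folded back, its top at crop row 208, which matches 2.8 rad. The wing is at about (243,325). Now moving over the wing and down.

Call:
carry_out(
  commands=[
    [[-0.65,0,0,0,0,0],[-0.65,0,0,0,0,0],[-0.63,0,0,0,0,0],[0,0,0,0,0,0],[0,0,0.6,0,0,0],[0,0,0.6,0,0,0],[0,0,0.6,0,0,0],[0,0,0.5,0,0,0],[0,0,0.35,0,0,0],[0,0,0.2,0,0,0],[0,0,0,0,0,0],[0,0,0,0,0,0]],
  ],
)

```text
clock: 8.25
position: [0.4809, -0.1406, 0.2298]
ee_rot: [0.964, -0.267, -0.0, -0.0]
ft_force: [-0.3, -0.5, 0.5]
grip_width: 0.999
grasp_force: 0.0
```

```bash
python3 -c "
from h import *
delta(cap([0,0,-9]),Rt(A));o=get_obs();print(o['ft_force'],o['joint_pos'].round(2))"
```

```text
shift units [ 0.02 -0.   -0.03] turn units [0. 0. 0.] z 0.23 t 8.25
[-0.31709095 -0.45908027  0.54226381] [ 0.69  0.09 -0.52  1.76  0.05  1.3  -1.96]
```

Call:
carry_out(
  commands=[
    [[0,0,-0.04,0,0,0],[0,0,0,0,0,0],[0,0,0,0,0,0],[0,0,0,0,0,0],[0,0,0,0,0,0],[0,0,0,0,0,0],[0,0,0,0,0,0],[0,0,0,0,0,0],[0,0,0,0,0,0],[0,0,0,0,0,0]],
  ],
  hand=1,
  force=40,
)

```text
clock: 9.08
position: [0.4812, -0.1402, 0.2316]
ee_rot: [0.964, -0.267, 0.0, -0.0]
ft_force: [1.0, 3.2, 4.3]
grip_width: 0.131
grasp_force: 41.2
```

Wing gripped at 11 mm and well centred. Turning anticlockwise, which is −z in the tool frame.

Call:
carry_out(
  commands=[
    [[0,0,0,0,0,-0.4],[0,0,0,0,0,-0.6],[0,0,0,0,0,-0.6],[0,0,0,0,0,-0.6],[0,0,0,0,0,-0.6],[0,0,0,0,0,-0.6],[0,0,0,0,0,-0.6],[0,0,0,0,0,-0.6],[0,0,0,0,0,-0.6],[0,0,0,0,0,-0.6],[0,0,0,0,0,0]],
  ],
)

```text
clock: 10.0
position: [0.4809, -0.1417, 0.2316]
ee_rot: [0.999, 0.034, 0.0, 0.001]
ft_force: [0.2, -2.2, 5.5]
grip_width: 0.129
grasp_force: 41.3
```

```bash
python3 -c "
from h import *
delta(cap([0,0,-8]),Rt(A+1.2));o=get_obs();print(o['ft_force'],o['torque'],o['joint_pos'].round(2))"
```

```text
shift units [ 0.02 -0.02 -0.01] turn units [ 0.02 -0.   -5.64] z 0.232 t 10.0
[ 0.15720135 -2.17921778  5.50237207] [-0.57723683  0.01163125  0.13000729] [ 0.72  0.09 -0.55  1.76  0.05  1.3  -1.35]
```

Call:
carry_out(
  commands=[
    [[0,0,0,0,0,-0.6],[0,0,0,0,0,-0.6],[0,0,0,0,0,-0.6],[0,0,0,0,0,-0.6],[0,0,0,0,0,-0.6],[0,0,0,0,0,-0.6],[0,0,0,0,0,-0.6],[0,0,0,0,0,-0.6],[0,0,0,0,0,-0.4],[0,0,0,0,0,-0.3],[0,0,0,0,0,-0.3],[0,0,0,0,0,0],[0,0,0,0,0,0]],
  ],
)

```text
clock: 11.08
position: [0.4814, -0.143, 0.2317]
ee_rot: [0.945, 0.328, 0.001, 0.002]
ft_force: [3.2, -7.1, 1.3]
grip_width: 0.128
grasp_force: 40.9
```

```bash
python3 -c "
from h import *
delta(cap([0,0,-8]),Rt(A+1.2));o=get_obs();print(o['ft_force'],o['torque'],o['joint_pos'].round(2))"
```

```text
shift units [ 0.03 -0.04 -0.01] turn units [0.04 0.   0.1 ] z 0.232 t 11.0833
[ 3.15900505 -7.07513071  1.27796805] [-1.77111936 -1.05667292 -0.10729775] [ 0.75  0.1  -0.58  1.75  0.06  1.3  -0.75]
```

No clear stop yet. Pressing a little further while watching the torque.

Call:
carry_out(
  commands=[
    [[0,0,0,0,0,-0.2],[0,0,0,0,0,-0.2],[0,0,0,0,0,-0.2],[0,0,0,0,0,0],[0,0,0,0,0,0]],
  ],
)

```text
clock: 11.5
position: [0.4815, -0.143, 0.2317]
ee_rot: [0.934, 0.357, 0.001, 0.002]
ft_force: [3.6, -6.5, 2.4]
grip_width: 0.132
grasp_force: 52.4
```

```bash
python3 -c "
from h import *
delta(cap([0,0,-8]),Rt(A+1.2));o=get_obs();print(o['ft_force'],o['torque'],o['joint_pos'].round(2))"
```

```text
shift units [ 0.03 -0.04 -0.01] turn units [ 0.03 -0.    0.68] z 0.232 t 11.5
[ 3.55176241 -6.47696936  2.42479712] [-1.38664232 -1.03242857 -1.14506457] [ 0.75  0.1  -0.58  1.75  0.06  1.3  -0.69]
```

The torque jumped to 1.15 N·m, so the cap is at its stop. Letting go and rising clear.

Call:
carry_out(
  commands=[
    [[0,0,0,0,0,0],[0,0,0,0,0,0],[0,0,0,0,0,0],[0,0,0,0,0,0],[0,0,0,0,0,0],[0,0,0,0,0,0],[0,0,0,0,0,0],[0,0,-0.4,0,0,0],[0,0,-0.6,0,0,0],[0,0,-0.6,0,0,0],[0,0,-0.6,0,0,0],[0,0,-0.6,0,0,0],[0,0,-0.6,0,0,0],[0,0,-0.6,0,0,0],[0,0,0,0,0,0],[0,0,0,0,0,0]],
  ],
  hand=-1,
)

```text
clock: 12.83
position: [0.4814, -0.1405, 0.3923]
ee_rot: [0.933, 0.36, 0.001, 0.001]
ft_force: [-0.3, -0.2, -0.6]
grip_width: 1.0
grasp_force: 0.0
```

```bash
python3 -c "
from h import *
import h
s=camera('scene');cv2.imwrite('pics/s7.png',cv2.resize(s[60:260,200:440],None,fx=3,fy=3)[:,:,::-1])
for d in (0,1.1,1.2):
  h.A=A+d
  print(d,[proj('scene',cap([30-69*np.cos(2.8),y,13+69*np.sin(2.8)])).round(1).tolist() for y in(-12,12)])
o=get_obs();print(o['clock'],o['position'],o['ft_force'],o['grip_width'])"
```

```text
0 [[363.7, 143.6], [354.9, 143.7]]
1.1 [[331.8, 151.2], [328.6, 155.1]]
1.2 [[330.3, 152.7], [328.0, 156.9]]
12.8833 [ 0.48093508 -0.14051327  0.39111435] [ 0.14377609 -0.14175773 -0.80395837] 0.9992604301275345
```

View pics/s7.png

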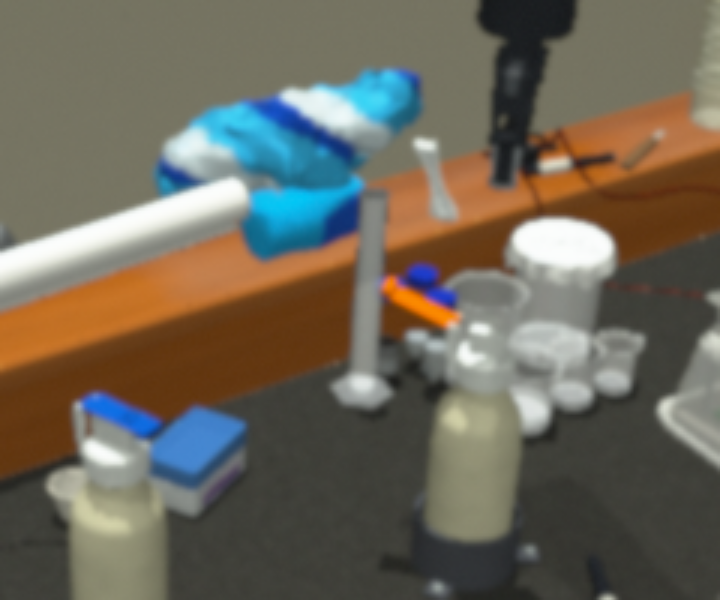

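The tab is still folded back, with its end at crop (388,287), or about (329,156) in the full image. That matches the prediction of (329,155) at 1.2 rad. The blue-tab bottle hasn't moved and the gripper is clear.

```bash
python3 -c "
from workcell import *
print(hand_in())"
```

```text
the job is handed in; nothing more can be done
None
```

The orange tab is folded back to about 2.8 rad, the cap is turned anticlockwise to its stop and released, the blue-tab bottle wasn't touched, and I handed the job in at about 13 s (result not shown).

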